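# Hold a ring up to the inspection microscope

## Task

Call your colleague by pressing the bell's plunger all the way down to its stop and letting it come back up; then pick up the ring clamp with the blue stone by its wooden body and present it in the air to the inspection microscope: stone facing the lens, centred, 60 mm from the glass, the clamp in line with the microscope's line of sight. Finish while still holding it there, quite still. Do not put the fingers on the ring or stone, do not bump the microscope, and leave everything else where it lies.

Things in the scene. Friction and masses are not known exactly. Their poses are not given: they have to be found in the camera images.
- blue_clamp: Ring clamp to present, loose on the bench: wooden stick 24 x 24 mm, 130 mm long, 60 to 110 g; blue-painted tail (22 mm long), brass band near the other end, where leather jaws hold a gold ring with a blue stone. Origin: centre of its underside, mid-length. +x along the stick towards the stone, z up. Wood from x = -40 to +30 mm is free to grip across y; its axis lies 12 mm above the underside.
- blue_clamp_stone (a point): Outer face of the blue stone (12 mm across), on the stick's axis at (79, 0, 12) mm in the blue clamp's frame; it faces along the clamp's +x.
- blue_clamp_ring: Gold ring and blue stone, fixed in the jaws of the blue clamp, reaching from x = 52 to 79 mm. Same origin and axes as the blue clamp. Not to be touched by the fingers.
- red_clamp: Bystander: a ring clamp of the same make and frame with a red-painted tail and a silver ring with a red stone, lying loose on the bench.
- bell: Brass call bell fixed to the bench, dome on a dark wooden disc 84 mm across; origin at the centre of its underside. A black plunger head stands on its top.
- plunger_top (a point): Centre of the top face of the bell's black plunger head, 24 mm across, 69 mm above the bench when up; pressed straight down.
- bell_plunger (a joint): Travel of the bell's plunger in m: 0 up, 0.010 fully down at its hard stop. The spring takes about 1.2 N to start and 5 N at the stop, and returns it.
- scope: Inspection microscope, fixed to the bench: grey base plate 120 x 130 x 14 mm, a steel post 16 mm thick and 337 mm high at (80, 0) mm, and the head on it. Origin: on the bench, 10 mm inside the middle of the base's front edge (base from x = -10 to 110 mm); its front (-x) faces the work, the glass is at x = -50 mm.
- scope_head: Microscope head: white tube, 41 mm across at its black front end, 109 mm long, clamped on the post at a height that varies (glass centre 235 to 285 mm above the bench). Origin: centre of the front glass. It looks along its own -x, forward and 20 degrees below level; the tube lies along +x; a short arm and a carriage 130 mm behind the glass hold it to the post.
- aim (a point): The point 60 mm in front of the centre of the glass on the line of sight, at (-60, 0, 0) mm in the head's frame, where the stone's face should be. Axes as the head's.
- hammer: Bystander: hammer 240 mm long lying on the bench. Origin near its middle, underside; head towards +x.
- bench_block: Bystander: round steel bench block on a black rubber foot, 68 mm across, 30 mm high. Origin: centre of its underside.
- bowl: Bystander: small white ceramic bowl, 84 mm across, 50 mm high. Origin: centre of its underside.
Mind the look-alikes: they are no part of the job. What is shaped like the blue_clamp but orange is not meant.

How it is judged:
On the way, in this order (a step that is already met when the one before it is completed fails the run):
1. the bell's plunger is pressed down to its stop (value of joint bell_plunger above 0.0085 m), for 0.1 s.
2. the bell's plunger is let up again (value of joint bell_plunger below 0.002 m), for 0.1 s.
3. the blue-stone clamp is in the grip, lifted clear of the bench (contact force between the fingers and blue_clamp above 1 N and height (world z) of blue_clamp above 0.05 m), for 0.2 s.
At the end, for the whole second after the job is handed in: The fingers alone hold the blue clamp still, 80 mm or more up: stone within 18 mm of the aim point and 12 mm of the line of sight (sideways, up/down), stick within 0.2 rad of that line, stone to the lens; nothing else touches it; plunger up; bystanders moved under 20 mm (contact force between the fingers and blue_clamp above 1 N and distance between blue_clamp_stone and aim below 0.018 m and y of blue_clamp_stone in the frame of aim between -0.012 and 0.012 m and z of blue_clamp_stone in the frame of aim between -0.012 and 0.012 m and angle between the x axis of blue_clamp and the x axis of scope_head, either way round below 0.2 rad and x of blue_clamp in the frame of aim below -0.04 m and height (world z) of blue_clamp above 0.08 m and linear speed of blue_clamp below 0.02 m/s and angular speed of blue_clamp below 0.2 rad/s and contact force between blue_clamp and scope below 0.2 N and contact force between blue_clamp and bell below 0.2 N and contact force between the fingers and blue_clamp_ring below 0.2 N and value of joint bell_plunger below 0.002 m and distance of each of red_clamp, hammer, bench_block, bowl from where it was at the start of the episode below 0.02 m and contact force between blue_clamp and red_clamp below 0.2 N and contact force between blue_clamp and hammer below 0.2 N and contact force between blue_clamp and bench_block below 0.2 N and contact force between blue_clamp and bowl below 0.2 N); the arm keeps its last pose, push and grip.
It fails at once if the fingers touch the blue stone or its ring (contact force between the fingers and blue_clamp_ring above 0.5 N).
It fails at once if the microscope is bumped by the arm, the fingers or the clamp (over 3 N) (contact force between any of the arm, the fingers, blue_clamp and scope above 3 N).
It fails at once if a bystander (red clamp, hammer, block or bowl) is moved more than 20 mm (distance of any of red_clamp, hammer, bench_block, bowl from where it was at the start of the episode above 0.02 m).
It also fails if it takes over 51 s, if anything falls off the work surface, if the arm or the gripper's body presses on something with over 40 N, if the wrist force passes 120 N, or if a joint passes its speed limit or range.

## Robot

A 6-joint arm with a two-finger parallel gripper is mounted at the origin on the work surface. World frame = base frame: x ahead of the robot, y to its left, z up, the work surface at z = 0. Lengths are in m, angles in rad, forces in N, time in s.
With the tool pointing down it reaches from about 0.375 to 0.9 m from the base axis. Payload 3.1 kg.
Tool frame: the origin (TCP) lies midway between the tips of the shut fingers; the grasp point (between the pads) lies 19 mm behind it; y points along the fingers, x is the direction in which the jaws open and shut, and the axes are right-handed (so a half turn about y gives the same grasp; the last joint's range is limited). The gripper opens to 87 mm and grips with 3 to 60 N. Pads are 19 mm wide; open, the fingers measure 117 mm over their backs; the gripper's body (75 mm by 190 mm) begins 51 mm behind the grasp point.
Start: joints at [-1.452, 0.527, 1.433, -0, 1.181, -0.178], TCP at [0.183, -0.598, 0.223] pointing down, gripper open.
Joint ranges: [-3.08, 3.08], [-0.75, 2.2], [0.22, 2.44], [-1.43, 4.57], [0, 2.65], [-2.85, 2.85]. Speed limits (rad/s): [2.79, 2.79, 3.14, 3.14, 3.14, 3.14].

## Interface

Orientations are given as a unit quaternion [x, y, z, w].
In Python, from bench import reach, servo_line, movej, grip, sleep, solve_ik, capture, camera_info, Unreachable, hand_in, search_frame, regions_of, landmark_of, get_t, get_joint_pos, get_qd, get_joint_efforts, get_eef_pos, get_ee_rot, get_wrist_force, get_ft_torque, get_gripper_width gives the robot as it stands. Calls block until the motion is done:
- reach(position, orientation): joint-space move of the TCP to a pose.
- servo_line(position, rate=0.15, attitude=None): straight line of the TCP; attitude=None keeps the orientation; rate is the mean speed in m/s.
- movej(angles): joint-space move.
- grip(opening): finger opening in m; the grip force is fixed at half the most; returns when the fingers have stopped.
- sleep(seconds).
- solve_ik(position, orientation): joint angles nearest the present ones, or None.
- capture(name): name is "side" or "top"; returns the picture (384x512x3 uint8, blue, green, red); there is no depth.
- camera_info(name): a dict with "vertical_fov" (degrees; the focal length in pixels is half the picture's height over the tangent of half this angle, whatever the lens; pixels are square), "cx", "cy" (the principal point, pixels), "k1" (the pictures are not rectified: a ray, as slopes to the right and down, at radius r is drawn at 1 + k1 r^2 times it, then the intrinsics apply), "origin" and "rotation" of the camera in the world. Camera axes: x right, y up, looking along -z (the intrinsics and any distortion apply to the point x, -y, -z); pixel columns grow to the right and rows downward; lengths in m; the calibration is good to about 2 mm. A picture is of the moment at which its call begins. camera_info takes no time and is no camera call.
A pose or a line that the arm cannot do raises Unreachable and nothing moves.
- hand_in(): hands the job in, once; it reports no verdict.
Trained networks look in the newest picture that a camera, given by its name, has taken for a name from the list of things; names that differ only in an ending like _2 or _b are one class to them, and where a whole thing is asked for, a point or a joint stands for the part that bears it (a point fixed in the world has none). Each returns a list of dicts, best first, with "p" (0 to 1); they miss things now and then, are a little off and sometimes report something else, mostly with a low value. They report only what shows in the picture. A call takes as long as a camera call. They do not tell look-alikes from the thing itself.
- search_frame(camera, query): "box" ([left, top, right, bottom] in pixels, round what is visible of it).
- regions_of(camera, query): "pixels" (384x512 bool, what is visible of it) and "box" ([left, top, right, bottom] in pixels, round what is visible of it).
- landmark_of(camera, query): "point" ([row, column] in pixels: a listed point, or the origin of a listed thing).
Readings, each from a call of its own:
- get_t(): time.
- get_joint_pos(): joint angles.
- get_qd(): joint speeds.
- get_joint_efforts(): joint torques, N m.
- get_eef_pos(): TCP position.
- get_ee_rot(): TCP orientation.
- get_wrist_force(): force on the tool from outside, world axes, zero at the start.
- get_ft_torque(): the same for the moment, N m.
- get_gripper_width(): finger opening in m.
Only numpy, scipy, OpenCV 4.12 (cv2) and the standard library are available. Lean on these libraries where they do the work, as an engineer would, in place of code of your own. Each camera call takes 0.05 s, during which the arm holds its last target.

## Working session

There is one attempt and no reset: what is moved stays moved. The work goes in short steps, each a Python script; the robot and the scene stay as the last script left them, time stands still between calls to the robot, and variables do not carry over. Pictures are saved under pics/ and viewed, and the job is handed in when it is done.

```bash
ls; mkdir -p pics; python3 - <<'E'
from bench import *
import cv2
for n in("side","top"):
    im=capture(n); cv2.imwrite(f"pics/{n}0.png",im); print(n,camera_info(n))
    for q in ["blue_clamp","red_clamp","bell","scope","scope_head","hammer","bench_block","bowl"]:
        print(q,[( [round(float(v)) for v in d["box"]],round(d["p"],2)) for d in search_frame(n,q)[:4]])
    for q in ["blue_clamp","blue_clamp_stone","plunger_top","scope","scope_head","bell"]:
        print(q,[( [round(float(v),1) for v in d["point"]],round(d["p"],2)) for d in landmark_of(n,q)[:4]])
print(get_t(),get_ee_rot())
E
```

```text
pics
side {'vertical_fov': 53.42588966948687, 'cx': 254.43705711434464, 'cy': 193.4710360782608, 'k1': 0.005442887956155179, 'origin': array([0.29983269, 0.59732152, 0.91713806]), 'rotation': array([-0.06432357,  0.33877885,  0.9172783 , -0.19922826])}
blue_clamp [([344, 181, 372, 214], 0.95), ([273, 212, 319, 228], 0.67), ([206, 204, 251, 218], 0.66)]
red_clamp [([314, 158, 320, 187], 0.66)]
bell [([182, 320, 218, 355], 0.75)]
scope [([122, 120, 191, 231], 0.9)]
scope_head [([126, 130, 188, 166], 0.74)]
hammer [([205, 249, 295, 301], 0.74)]
bench_block [([146, 284, 173, 315], 0.61)]
bowl [([234, 130, 256, 149], 0.67)]
blue_clamp [([222.8, 298.1], 0.97), ([208.4, 225.7], 0.78), ([196.4, 362.2], 0.68)]
blue_clamp_stone [([206.7, 253.5], 0.66), ([223.7, 268.6], 0.63), ([178.3, 340.1], 0.55)]
plunger_top [([323.5, 197.1], 0.5)]
scope [([214.4, 177.4], 0.82)]
scope_head [([153.8, 182.4], 0.78)]
bell [([339.0, 199.7], 0.72)]
top {'vertical_fov': 46.115804928201186, 'cx': 249.81648815142125, 'cy': 192.39219254129242, 'k1': -0.0989046257230044, 'origin': array([ 0.46544242, -0.0049293 ,  1.
[... 226 characters left out ...]
 ([348, 107, 374, 138], 0.24)]
bell [([111, 177, 142, 208], 0.81)]
scope [([209, 22, 256, 112], 0.65)]
scope_head [([201, 28, 237, 98], 0.89)]
hammer [([174, 162, 206, 249], 0.92)]
bench_block [([129, 128, 155, 152], 0.8), ([326, 210, 376, 232], 0.59)]
bowl [([349, 107, 375, 135], 0.9), ([261, 198, 296, 246], 0.52)]
blue_clamp [([274.6, 339.3], 0.81), ([147.9, 258.0], 0.7), ([188.4, 119.5], 0.7), ([221.7, 277.5], 0.68)]
blue_clamp_stone [([251.1, 355.6], 0.97), ([200.1, 261.0], 0.73), ([177.1, 271.4], 0.67)]
plunger_top [([188.4, 120.6], 0.51)]
scope [([100.3, 231.5], 0.71)]
scope_head [([95.3, 226.6], 0.78)]
bell [([192.2, 129.8], 0.57)]
1.5 [-0.56841231  0.4205888  -0.42058422  0.5684377 ]
```

```bash
python3 - <<'E'
import cv2
for n in("side","top"):
    im=cv2.imread(f"pics/{n}0.png"); cv2.imwrite(f"pics/{n}0b.png",cv2.resize(im,(800,600),interpolation=cv2.INTER_CUBIC))
im=cv2.imread("pics/top0.png"); cv2.imwrite("pics/topc.png",cv2.resize(im[90:310,190:390],None,fx=2.7,fy=2.7,interpolation=cv2.INTER_CUBIC))
E
```

```text
(no output)
```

View pics/side0b.png

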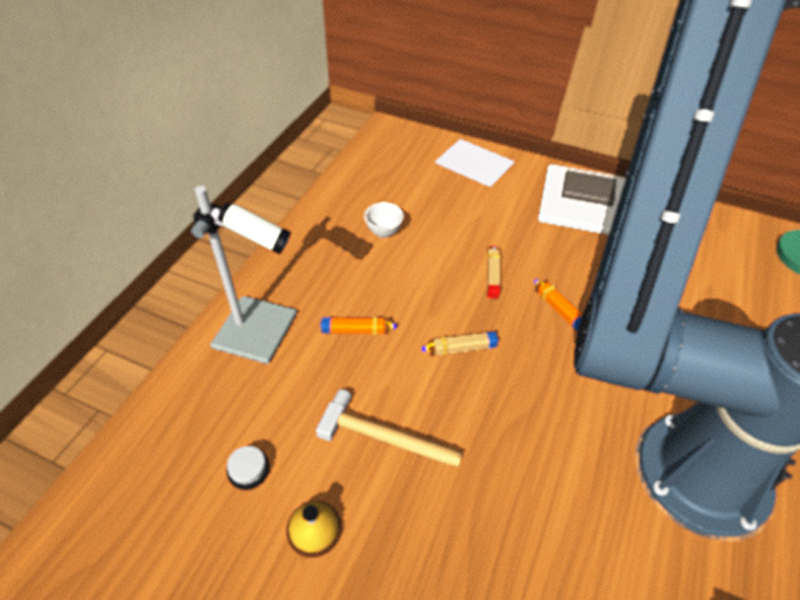

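View pics/top0b.png

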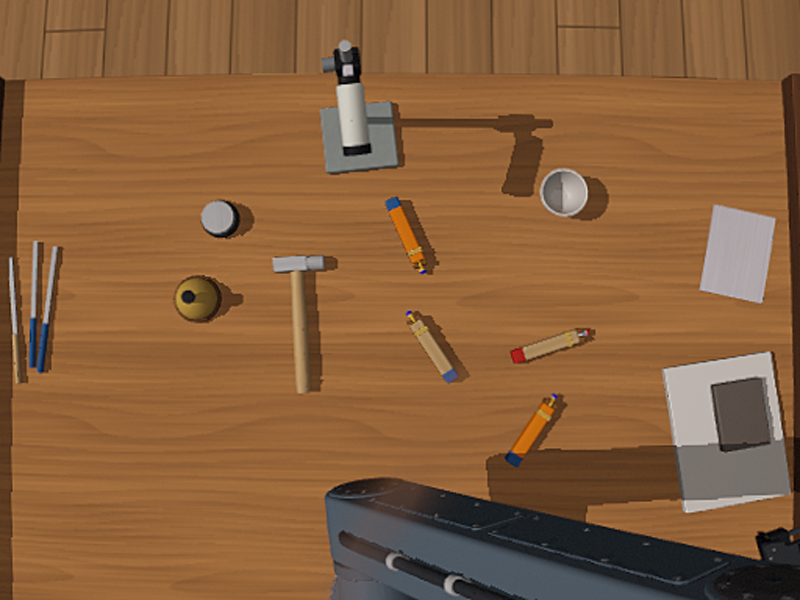

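View pics/topc.png

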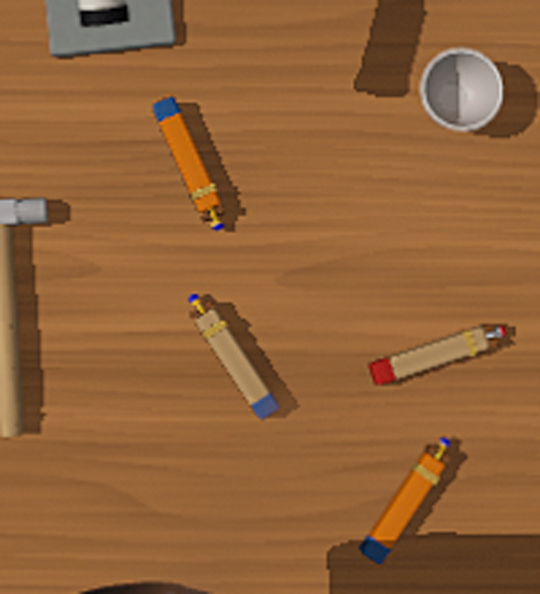

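```bash
cat > h.py <<'E'
import numpy as np, cv2
from scipy.spatial.transform import Rotation as R
from scipy.optimize import least_squares
from bench import *
def cam(n):
    c=camera_info(n); f=192/np.tan(np.radians(c["vertical_fov"])/2)
    K=np.array([[f,0,c["cx"]],[0,f,c["cy"]],[0,0,1]]); D=np.array([c["k1"],0,0,0,0.])
    Rw=R.from_quat(c["rotation"]).as_matrix()@np.diag([1,-1,-1]) # cv cam->world
    return K,D,Rw,np.array(c["origin"])
CAM={n:cam(n) for n in("side","top")}
def proj(n,P):
    K,D,Rw,o=CAM[n]; P=np.atleast_2d(P).astype(float)
    return cv2.projectPoints(((P-o)@Rw).reshape(-1,1,3),np.zeros(3),np.zeros(3),K,D)[0].reshape(-1,2)
def ray(n,uv):
    K,D,Rw,o=CAM[n]
    u=cv2.undistortPoints(np.array(uv,float).reshape(-1,1,2),K,D).reshape(-1,2)
    d=np.c_[u,np.ones(len(u))]@Rw.T
    return o,d
def onz(n,uv,z):
    o,d=ray(n,uv); return o+d*((z-o[2])/d[:,2])[:,None]
E
python3 - <<'E'
from h import *
print("rc base side/top proj",proj("side",[0,0,0]),proj("top",[0.4,0,0]))
print("plunger",onz("top",[[120.3,190]],.069),onz("side",[[198.4,327.7]],.069))
for n,cx in(("top",(277,221)),("side",(297,222))):
    rs=regions_of(n,"blue_clamp")
    for d in rs:
        b=d["box"]; print(n,b,d["p"])
        m=d["pixels"]; c=np.argwhere(m).mean(0)[::-1]
        if np.hypot(*(c-cx))<25:
            pts=np.argwhere(m)[:,::-1]
            P=onz(n,pts,.018 )[:,:2]; c0=P.mean(0); w,v=np.linalg.eigh(np.cov((P-c0).T)); print("  ",len(P),c0,v[:,1],np.sqrt(w), np.ptp((P-c0)@v,axis=0))
print("stone",onz("top",[[261,200.1]],.012),onz("side",[[268.6,223.7]],.012))
im=cv2.imread("pics/top0.png"); cv2.imwrite("pics/t1.png",cv2.resize(im[15:125,190:290],None,fx=5.4,fy=5.4,interpolation=cv2.INTER_CUBIC))
im=cv2.imread("pics/side0.png"); cv2.imwrite("pics/s1.png",cv2.resize(im[110:240,115:215],None,fx=4.5,fy=4.5,interpolation=cv2.INTER_CUBIC))
cv2.imwrite("pics/s2.png",cv2.resize(im[190:240,190:340],None,fx=5,fy=5,interpolation=cv2.INTER_CUBIC))
im2=cv2.imread("pics/top0.png"); cv2.imwrite("pics/b.png",cv2.hconcat([cv2.resize(im[310:360,175:225],None,fx=8,fy=8,interpolation=cv2.INTER_CUBIC),cv2.resize(im2[165:215,100:150],None,fx=8,fy=8,interpolation=cv2.INTER_CUBIC)]))
E
```

```text
rc base side/top proj [[450.54796537 301.70829159]] [[249.6777701  240.57762179]]
plunger [[0.53461663 0.341991   0.069     ]] [[0.5338198  0.34693508 0.069     ]]
top [244.8, 124.2, 273.6, 171.4] 0.97
top [260.2, 196.2, 293.6, 245.6] 0.76
   491 [ 0.4486459  -0.07230619] [-0.83495926 -0.55031175] [0.00772581 0.03864837] [0.0281758 0.1425342]
top [324.3, 254.8, 356.8, 299.6] 0.55
side [272.5, 212.2, 318.9, 226.8] 0.94
   487 [ 0.44824262 -0.06548476] [-0.83516388 -0.55000118] [0.01076991 0.03963989] [0.04070248 0.14545558]
side [343.4, 180.2, 372.1, 213.1] 0.68
side [206.5, 204.4, 255.8, 217.4] 0.64
stone [[ 0.51132656 -0.03072494  0.012     ]] [[ 0.51544749 -0.02217289  0.012     ]]
```

View pics/t1.png

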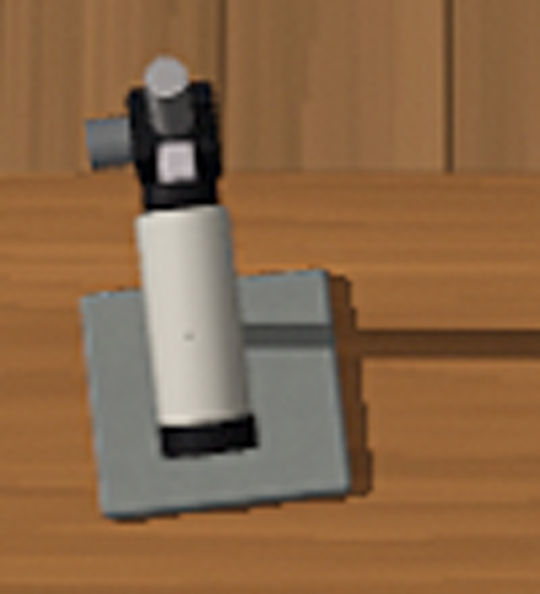

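View pics/s1.png

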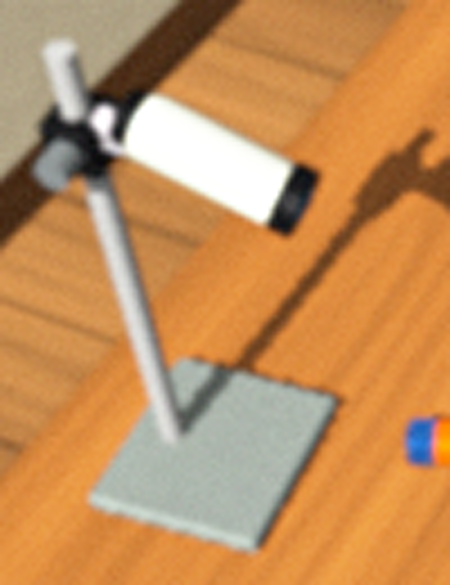

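View pics/b.png

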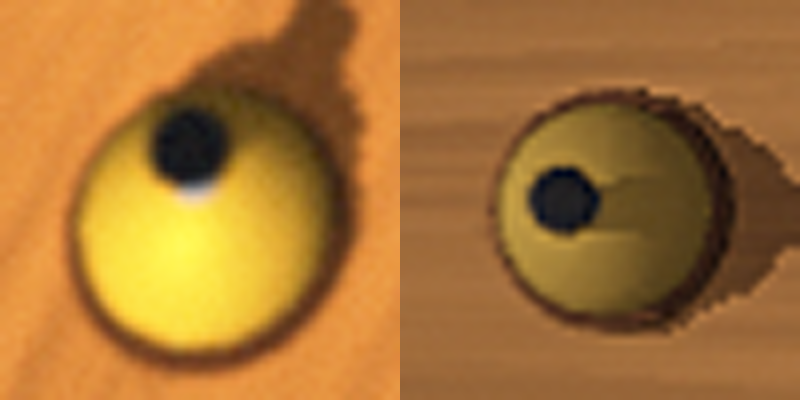

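View pics/s2.png

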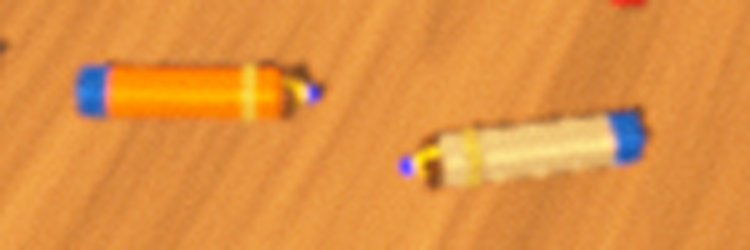

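```bash
cat >> h.py <<'E'
C20,S20=np.cos(np.radians(20)),np.sin(np.radians(20))
def scope_pts(p):
    x,y,yaw,h=p; Rz=R.from_euler("z",yaw).as_matrix()
    L=np.array([[-10,65,14],[-10,-65,14],[110,-65,14],[110,65,14],[80,0,337],[-50,20.5,h*1000],[-50,-20.5,h*1000],[-50,0,h*1000]])/1000
    return L@Rz.T+[x,y,0]
E
python3 - <<'E'
from h import *
f=lambda a,s,ox,oy:(np.array(a,float)+.5)/s-.5+[ox,oy]
T=f([(101,514),(349,492),(327,270),(82,298),(166,77),(163,457),(258,447)],5.4,190,15)
S=f([(255,545),(335,400),(190,360),(92,497),(60,47),(298,204)],4.5,115,110)
it=[0,1,2,3,4,5,6]; is_=[0,1,2,3,4,7]
def res(p,off=True):
    P=scope_pts(p[:4]); a=(proj("top",P[it])+p[4:6]-T); b=(proj("side",P[is_])+p[6:8]-S)
    return np.r_[a.ravel(),b.ravel(),p[4:]/1.5]
for mode in(0,1):
    if mode: r=least_squares(res,[.8,.05,0,.26,0,0,0,0])
    else: r=least_squares(lambda q:res(np.r_[q,0,0,0,0]),[.8,.05,0,.26])
    print(r.x.round(4),r.cost); print(r.fun.reshape(-1,2).round(2).tolist())
    P=scope_pts(r.x[:4]); print("glass",P[7], "post",P[4])
E
```

```text
[0.7761 0.0536 0.1039 0.2658] 11.334981614754012
[[-0.42, 0.86], [0.2, 0.2], [-0.07, -0.36], [-0.8, -0.85], [-0.23, 0.71], [-1.2, 0.4], [-0.38, 0.38], [-0.21, -0.6], [0.98, -1.43], [-2.02, -2.14], [-1.38, -0.9], [0.34, -0.05], [1.62, -0.44], [0.0, 0.0], [0.0, 0.0]]
glass [0.72637939 0.04844396 0.26578017] post [0.85567826 0.06192736 0.337     ]
[0.7779 0.0532 0.1013 0.2679 0.2002 0.5362 0.524  1.2723] 7.68963487116114
[[-0.06, 0.71], [0.57, 0.18], [0.4, -0.38], [-0.33, -0.99], [0.3, 0.43], [-0.91, -0.1], [-0.05, -0.09], [-0.18, 0.33], [1.13, -0.43], [-1.8, -1.2], [-1.27, -0.04], [0.4, 0.86], [1.49, -0.08], [0.13, 0.36], [0.35, 0.85]]
glass [0.72812975 0.04811393 0.26785955] post [0.85746319 0.06126158 0.337     ]
```

```bash
cat >> h.py <<'E'
def down(th):
    c,s=np.cos(th),np.sin(th); return R.from_matrix(np.array([[c,-s,0],[s,c,0],[0,0,-1]])@np.array([[1,0,0],[0,0,1],[0,1,0]])).as_quat() if 0 else R.from_matrix(np.array([[c,0,-s],[s,0,c],[0,-1,0]])).as_quat()
E
python3 - <<'E'
from h import *
print(R.from_quat(get_ee_rot()).as_matrix().round(2))
q0=get_joint_pos()
for p,th in(([.42,-.2,.28],0),([.42,.2,.25],0),([.534,.3445,.11],0)):
  for th in (0,np.pi/2,-np.pi/2,np.pi):
    q=solve_ik(p,down(th)); print(p,round(th,2),None if q is None else np.round(q,2))
E
```

```text
[[ 0.29  0.    0.96]
 [-0.96 -0.    0.29]
 [ 0.   -1.   -0.  ]]
[0.42, -0.2, 0.28] 0 [-0.69  0.24  1.74 -0.    1.16 -0.69]
[0.42, -0.2, 0.28] 1.57 [-0.69  0.24  1.74 -0.    1.16 -2.26]
[0.42, -0.2, 0.28] -1.57 [-0.69  0.24  1.74 -0.    1.16  0.89]
[0.42, -0.2, 0.28] 3.14 [-0.69  0.24  1.74 -0.    1.16  2.46]
[0.42, 0.2, 0.25] 0 [ 0.2   0.27  1.78 -0.    1.08  0.2 ]
[0.42, 0.2, 0.25] 1.57 [ 0.2   0.27  1.78 -0.    1.08 -1.37]
[0.42, 0.2, 0.25] -1.57 [ 0.2   0.27  1.78 -0.    1.08  1.77]
[0.42, 0.2, 0.25] 3.14 None
[0.534, 0.3445, 0.11] 0 [ 0.4   0.68  1.5  -0.    0.97  0.4 ]
[0.534, 0.3445, 0.11] 1.57 [ 0.4   0.68  1.5  -0.    0.97 -1.17]
[0.534, 0.3445, 0.11] -1.57 [ 0.4   0.68  1.5  -0.    0.97  1.97]
[0.534, 0.3445, 0.11] 3.14 [ 0.4   0.68  1.5  -0.    0.97 -2.74]
```

```bash
python3 - <<'E'
from h import *
t=get_t()
reach([.42,-.2,.28],down(0)); print(get_t()-t)
reach([.42,.2,.25],down(0)); print(get_t()-t)
grip(0.0); print(get_t()-t)
reach([.534,.3445,.12],down(0)); print(get_t()-t, get_eef_pos(),get_wrist_force(),get_gripper_width())
for n in("side","top"):
    im=capture(n); cv2.imwrite(f"pics/{n}1.png",im)
    print(n,proj(n,get_eef_pos()),proj(n,[.534,.3445,.069]))
a=cv2.imread("pics/side1.png")[270:370,150:250]; b=cv2.imread("pics/top1.png")[140:240,80:180]
cv2.imwrite("pics/b1.png",cv2.hconcat([cv2.resize(x,None,fx=4,fy=4,interpolation=cv2.INTER_CUBIC) for x in(a,b)]))
E
```

```text
1.7083
3.1916999999999995
4.7166999999999994
5.6167 [0.53363896 0.34397153 0.12042491] [-0.21344318 -0.22424206 -0.52901751] 0.00038565042320320736
side [[196.76615596 317.10400284]] [[198.86947362 326.68757241]]
top [[113.6287016  188.94452907]] [[119.36313492 190.23044882]]
```

View pics/b1.png

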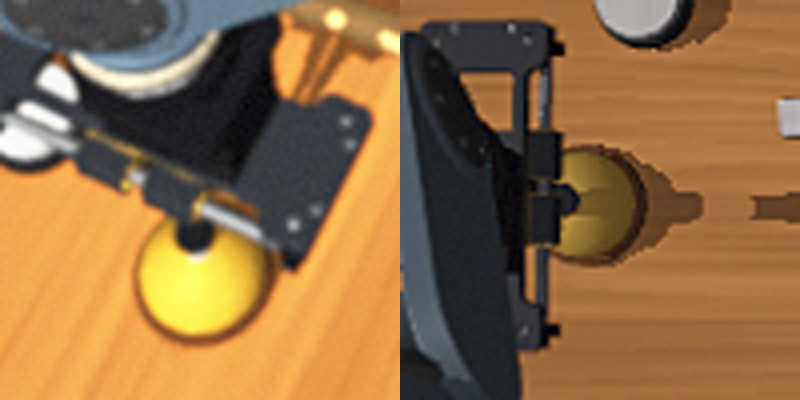

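```bash
python3 - <<'E'
from h import *
p=np.array([.534,.3445,0.])
f0=get_wrist_force()
servo_line(p+[0,0,.073],rate=.1)
z=.063
servo_line(p+[0,0,z],rate=.05); print(z,get_eef_pos()[2],get_wrist_force()-f0)
while z>.053:
    z-=.0015; servo_line(p+[0,0,z],rate=.03); f=get_wrist_force()-f0; print(round(z,4),get_eef_pos().round(4),f.round(1))
    if f[2]>15: break
sleep(.25); print(get_wrist_force()-f0, get_eef_pos())
servo_line(p+[0,0,.14],rate=.15); print(get_t(),get_wrist_force()-f0)
E
```

```text
0.063 0.06366495607292999 [-0.13396597  0.13237131  3.52768277]
0.0615 [0.5351 0.3449 0.0621] [2.9 1.1 3.5]
0.06 [0.5346 0.3447 0.0603] [2.7 0.8 5. ]
0.0585 [0.5346 0.3447 0.0594] [2.4 0.1 8. ]
0.057 [0.5346 0.3447 0.0592] [-0.1  0.  14.8]
0.0555 [0.5347 0.3448 0.0591] [-1.5 -1.9 22.1]
[-1.79181712 -1.60406101 22.44131697] [0.53465174 0.34476932 0.05906483]
10.5 [-0.29658013 -0.38030523 -0.64461175]
```

```bash
python3 - <<'E'
from h import *
f=lambda a,s,ox,oy:(np.array(a,float)+.5)/s-.5+[ox,oy]
T=f([(195,298),(265,410)],2.7,190,90); S=f([(405,166),(645,130)],5,190,190)
def mod(p): 
    L=np.array([[.077,0,.012],[-.065,0,.024]]); return L@R.from_euler("z",p[2]).as_matrix().T+[p[0],p[1],0]
r=least_squares(lambda p:np.r_[(proj("top",mod(p))-T).ravel(),(proj("side",mod(p))-S).ravel()],[.45,-.07,.58])
print(r.x,r.fun.round(2))
x,y,yaw=r.x
g=np.array([x,y,0])+np.array([np.cos(yaw),np.sin(yaw),0])*-.008
print("grasp",g)
sy=.102; cx=np.array([np.cos(sy)*C20,np.sin(sy)*C20,S20]); cy=np.array([-np.sin(sy),np.cos(sy),0]); cz=np.cross(cx,cy)
aim=np.array([.727,.048,.267])-.06*cx
for sg in(1,-1):
    print(sg,[None if q is None else np.round(q,2) for q in (solve_ik(g+[0,0,zz],down(yaw+sg*np.pi/2)) for zz in(.1,.005))])
    M=np.c_[sg*cy,-cz,np.cross(sg*cy,-cz)]
    for back in (0,.08,.15):
      tcp=aim-(.079+.008+back)*cx-cz*.009   # tcp 7mm under axis
      q=solve_ik(tcp,R.from_matrix(M).as_quat()); print(tcp.round(3),None if q is None else np.round(q,2))
E
```

```text
[ 0.44825197 -0.07039408  0.55646202] [-1.27 -0.8   0.52  2.17 -0.43 -0.79 -0.61 -0.78]
grasp [ 0.44145893 -0.07461956  0.        ]
1 [array([-0.42,  0.51,  1.98, -0.  ,  0.65, -2.55]), array([-0.42,  0.72,  2.03, -0.  ,  0.4 , -2.55])]
[0.593 0.034 0.208] [-0.18  0.39  1.8   0.17  0.62 -1.97]
[0.518 0.027 0.181] [-0.23  0.35  2.    0.25  0.47 -2.11]
[0.452 0.02  0.157] [-0.3   0.34  2.18  0.43  0.33 -2.36]
-1 [array([-0.42,  0.51,  1.98, -0.  ,  0.65,  0.6 ]), array([-0.42,  0.72,  2.03, -0.  ,  0.4 ,  0.6 ])]
[0.593 0.034 0.208] [-0.18  0.39  1.8   0.17  0.62  1.17]
[0.518 0.027 0.181] [-0.23  0.35  2.    0.25  0.47  1.03]
[0.452 0.02  0.157] [-0.3   0.34  2.18  0.43  0.33  0.78]
```

```bash
python3 - <<'E'
from h import *
g=np.array([.4415,-.0746,0]); th=.565-np.pi/2
reach(g+[0,0,.16],down(th)); grip(.087); print(get_t(),get_gripper_width())
servo_line(g+[0,0,.07],rate=.2)
for n in("side","top"):
    im=capture(n); cv2.imwrite(f"pics/{n}2.png",im); print(n,proj(n,get_eef_pos()))
a=cv2.imread("pics/side2.png")[160:280,220:360]; b=cv2.imread("pics/top2.png")[170:290,210:350]
cv2.imwrite("pics/b2.png",cv2.hconcat([cv2.resize(x,None,fx=2.85,fy=2.85,interpolation=cv2.INTER_CUBIC) for x in(a,b)]))
print(get_t())
E
```

```text
13.6 0.08727370496272274
side [[300.55290533 206.67348575]]
top [[278.40798566 225.75813597]]
14.3
```

View pics/b2.png

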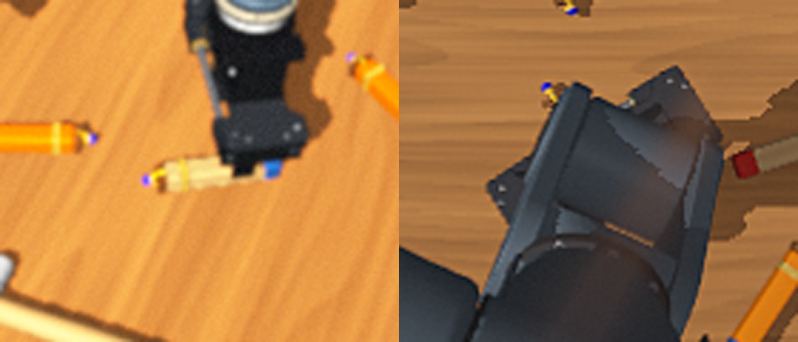

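```bash
python3 - <<'E'
from h import *
g=np.array([.4415,-.0746,0])
servo_line(g+[0,0,.005],rate=.12); print(get_eef_pos(),get_wrist_force())
im=capture("side"); cv2.imwrite("pics/s3.png",cv2.resize(im[160:280,220:360],None,fx=4,fy=4,interpolation=cv2.INTER_CUBIC))
grip(0.0); print(get_gripper_width(),get_t(),get_eef_pos())
im=capture("side"); cv2.imwrite("pics/s4.png",cv2.resize(im[160:280,220:360],None,fx=4,fy=4,interpolation=cv2.INTER_CUBIC))
E
```

```text
[ 0.44185383 -0.07472469  0.00545698] [ 0.25662541  0.16346015 -0.72842675]
0.023606366993342114 16.0833 [ 0.44152533 -0.07462924  0.00496682]
```

View pics/s4.png

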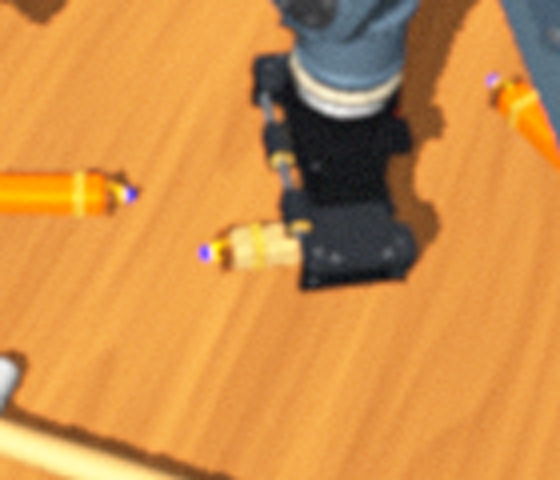

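```bash
cat >> h.py <<'E'
sy=.102; cx=np.array([np.cos(sy)*C20,np.sin(sy)*C20,S20]); cy=np.array([-np.sin(sy),np.cos(sy),0]); cz=np.cross(cx,cy)
glass=np.array([.727,.048,.267]); aim=glass-.06*cx
QP=R.from_matrix(np.c_[-cy,-cz,np.cross(-cy,-cz)]).as_quat()
def tcp_for(stone,d,dz=.007): return stone-d*cx-cz*dz   # axis lies 7 mm behind tcp
E
python3 - <<'E'
from h import *
t=get_eef_pos(); a=np.array([np.cos(.565),np.sin(.565),0])
for d in(.08,.087,.094,.1): print(d,proj("side",np.r_[(t+d*a)[:2],.012]).round(1))
servo_line(t+[0,0,.15],rate=.2); print(get_gripper_width(),get_wrist_force(),get_t())
reach(tcp_for(aim-.07*cx,.087),QP); print(get_eef_pos(),get_t(),get_gripper_width())
for n in("side","top"):
    im=capture(n); cv2.imwrite(f"pics/{n}5.png",im)
    s=aim-.07*cx; print(n,"stone pred",proj(n,s),"aim",proj(n,aim),"glass",proj(n,glass))
    print([( [round(float(v),1) for v in d["point"]],round(d["p"],2)) for d in landmark_of(n,"blue_clamp_stone")[:4]])
a=cv2.imread("pics/side5.png")[100:240,110:310]; b=cv2.imread("pics/top5.png")[20:220,160:300]
cv2.imwrite("pics/s5.png",cv2.resize(a,None,fx=4,fy=4,interpolation=cv2.INTER_CUBIC))
cv2.imwrite("pics/t5.png",cv2.resize(b,None,fx=3,fy=3,interpolation=cv2.INTER_CUBIC))
E
```

```text
0.08 [[271.9 222. ]]
0.087 [[269.5 222.3]]
0.094 [[267.2 222.5]]
0.1 [[265.1 222.7]]
0.023617563716211976 [-0.39549341  1.13951403 -1.71388506] 17.0333
[0.5255065  0.02763279 0.18487945] 17.625 0.02360463456881362
side stone pred [[229.77979272 178.43387818]] aim [[204.33271251 165.32146256]] glass [[182.26623558 153.95089455]]
[([182.7, 344.1], 0.89), ([178.8, 232.1], 0.8), ([207.1, 249.7], 0.63)]
top stone pred [[234.02099312 155.47003467]] aim [[230.79934495 125.11563673]] glass [[227.95857577  98.26309147]]
[([178.4, 272.1], 0.7), ([158.2, 233.7], 0.62), ([250.9, 355.9], 0.61)]
```

View pics/s5.png

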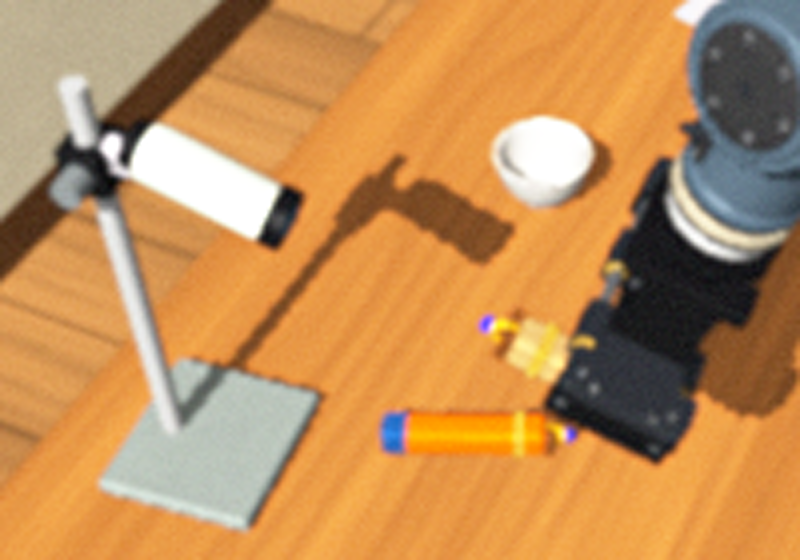

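View pics/t5.png

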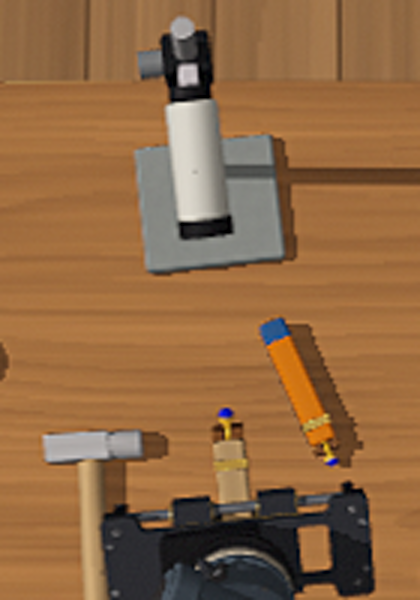

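```bash
python3 - <<'E'
from h import *
servo_line(tcp_for(aim,.083),rate=.1); print(get_eef_pos(),get_t(),get_gripper_width())
sleep(.3)
for n in("side","top"):
    im=capture(n); cv2.imwrite(f"pics/{n}6.png",im)
    print(n,"aim",proj(n,aim),"glass",proj(n,glass))
    for q in("blue_clamp_stone","scope_head"): print([( [round(float(v),1) for v in d["point"]],round(d["p"],2)) for d in landmark_of(n,q)[:4]])
a=cv2.imread("pics/side6.png")[110:210,110:260]; b=cv2.imread("pics/top6.png")[20:170,180:300]
cv2.imwrite("pics/s6.png",cv2.resize(a,None,fx=5,fy=5,interpolation=cv2.INTER_CUBIC))
cv2.imwrite("pics/t6.png",cv2.resize(b,None,fx=4,fy=4,interpolation=cv2.INTER_CUBIC))
E
```

```text
[0.59466982 0.03467363 0.21093367] 18.7167 0.02366842119470809
side aim [[204.33271251 165.32146256]] glass [[182.26623558 153.95089455]]
[([182.1, 341.9], 0.83), ([167.1, 203.9], 0.82)]
[([157.1, 181.7], 0.76), ([213.9, 178.1], 0.33)]
top aim [[230.79934495 125.11563673]] glass [[227.95857577  98.26309147]]
[([250.7, 356.9], 0.85), ([180.2, 271.7], 0.84), ([127.5, 229.4], 0.56), ([192.2, 127.3], 0.31)]
[([99.3, 227.0], 0.73)]
```

View pics/s6.png

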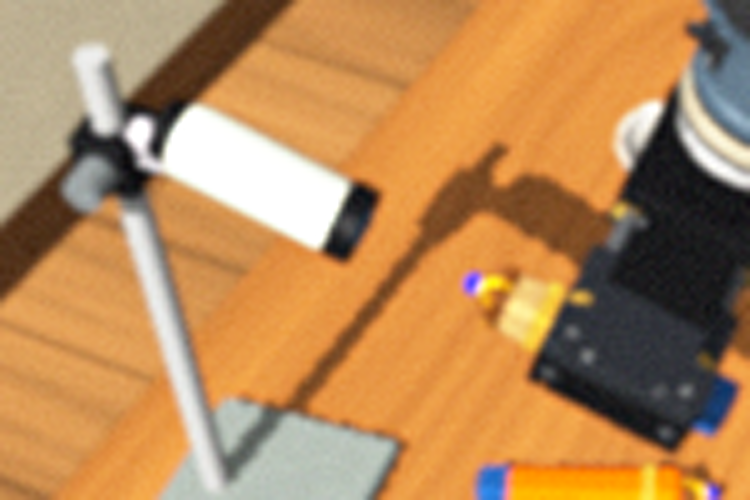

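View pics/t6.png

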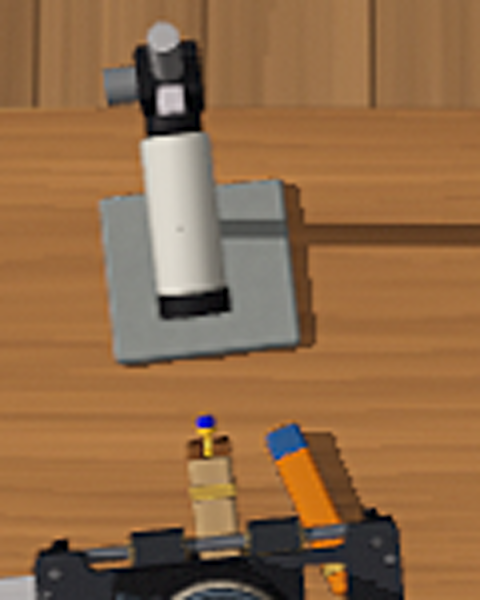

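```bash
cat >> h.py <<'E'
def tri(uvt,uvs):
    r=least_squares(lambda P:np.r_[proj("top",P)[0]-uvt,proj("side",P)[0]-uvs],[.7,.05,.25]); return r.x,r.fun
E
python3 - <<'E'
from h import *
s,fs=tri([231.1,124.2],[203.6,166.4]); g,fg=tri([228.6,98.1],[181.8,154.6])
print(s,fs.round(2)); print(g,fg.round(2))
B=np.c_[cx,cy,cz]; print("stone rel glass in head axes",(s-g)@B, "stone vs robot", (s-aim)@B)
# clamp/tube axis direction, head rear vs glass: tube rear end centre 109 mm
for n in("top","side"): print(n,proj(n,glass+.109*cx),proj(n,glass), proj(n,aim-.05*cx))
E
```

```text
[0.67397385 0.04178851 0.24099506] [ 0.03  0.07 -0.08 -0.01]
[0.72887793 0.04697971 0.26301186] [-0.08 -0.2   0.23  0.04]
stone rel glass in head axes [-0.0593517   0.0004263  -0.00182754] stone vs robot [ 0.00094216 -0.00077991 -0.00617858]
top [[222.62488813  47.61500585]] [[227.95857577  98.26309147]] [[233.11096218 146.90613268]]
side [[141.55363331 132.97194013]] [[182.26623558 153.95089455]] [[222.54128125 174.70401997]]
```

```bash
python3 - <<'E'
from h import *
servo_line(tcp_for(aim,.083)+.0018*cz,rate=.02); sleep(1.0)
print(get_eef_pos(),np.abs(get_qd()).max(),get_gripper_width(),get_wrist_force(),get_t())
for n in("side","top"): cv2.imwrite(f"pics/{n}7.png",capture(n))
a=cv2.imread("pics/side7.png"); cv2.imwrite("pics/s7.png",cv2.resize(a,(800,600)))
E
```

```text
[0.59508492 0.03448546 0.21319991] 0.002564495661324651 0.023950254674304006 [-0.3978322   0.40350012 -0.2874282 ] 20.5667
```

View pics/s7.png

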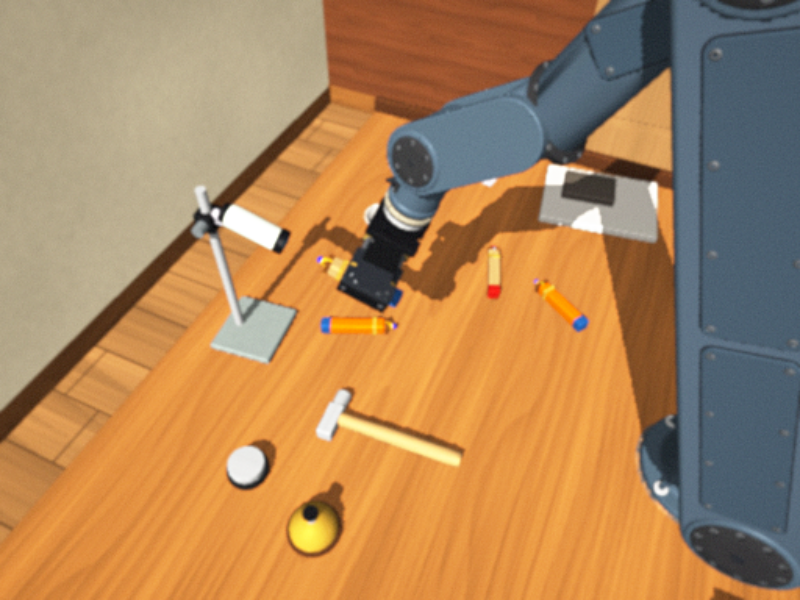

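```bash
python3 - <<'E'
from h import *
for i in range(4): print(get_gripper_width(),get_wrist_force().round(2))
capture("side"); print([(d["point"],d["p"]) for d in landmark_of("side","blue_clamp_stone")[:3]],get_t())
hand_in(); print(get_t(),get_gripper_width())
E
```

```text
0.024085825955862172 [ 0.8   0.98 -0.89]
0.024085825955862172 [ 0.8   0.98 -0.89]
0.024085825955862172 [ 0.8   0.98 -0.89]
0.024085825955862172 [ 0.8   0.98 -0.89]
[([207.1, 251.0], 0.8), ([162.9, 204.0], 0.56), ([182.6, 345.5], 0.56)] 20.7667
the job is handed in; nothing more can be done
the job is handed in; nothing more can be done
```

I rang the bell, picked up the blue-stone clamp by its wood and handed the job in at about 20.8 s, with the arm holding the clamp still in front of the microscope. No verdict is reported.

- **Bell:** the plunger met its hard stop at tip height 59 mm, where the push rose to about 22 N. I then lifted off, and it shows up again in the last picture.
- **Grip:** the finger opening read 23.6 mm on the 24 mm stick. It crept to 24.1 mm in the last readings, which I took as sensor noise. The pictures show no slip.
- **Stone position:** measured from both cameras, the stone was 59.4 mm from the glass, 0.4 mm to the side and 1.8 mm low. I raised it 1.8 mm after that and did not measure again. The stick looks parallel to the tube in both views.
- **Disagreement:** the cameras put the stone about 6 mm lower than the arm's own reading. They also put the glass about 4 mm lower than my first fit. I relied on the stone-to-glass difference from the cameras, where most of that error should cancel.
- **Bystanders:** in the last side picture the red clamp, hammer and bench block are where they started. The bowl is partly hidden by the arm there, and the arm's path stayed clear of it.

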